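# Close a pressure canner: lid on, wing nuts crosswise

## Task

Draw the lid of the pressure canner out from under the little shelf, lay it level on the pot with its four slotted lugs midway between the bolts, turn it clockwise until the bolts stop it in the slots, and let go of it. Then tighten the four wing nuts clockwise and crosswise, each one followed by its opposite, in two passes: in the first turn every nut only about half-way, in the second run them home to the stop, so that the lid goes down evenly, never crooked, until it lies tight on the rim. Leave the jars on the shelf and the tumbler as they stand.

Things in the scene. Friction and masses are not known exactly. Their poses are not given: they have to be found in the camera images.
- pot: Small round cast-aluminium pressure canner, open at the top, heavy, fast to the worktop. Rim 160 mm across outside, 130 mm inside, 85 mm high; four upright 8 mm bolts (tops 139 mm above the worktop) stand outside it, 104 mm from its axis, at 45, 135, 225 and 315 degrees from its x axis, anticlockwise from above. Origin: centre of the underside; z up. Its two black side grips lie on the x axis.
- pot_rim (a point): Centre of the pot's mouth at the height of the metal rim (85 mm). The black rubber gasket on the rim stands 4.2 mm proud and is springy (about 18 N per mm for the whole ring); pressed, it grips, so turn the lid without bearing down. The lid's disc first lies on the gasket (lid origin 75 mm above the worktop); tightened, it is down to about 0.7 mm over the rim (lid origin about 71.7 mm).
- lid: Loose aluminium lid, about 450 g, 58 mm high, with a straight black handle bar. Origin: centre of the underside; x along the bar, z up. A tapered skirt (110 mm across at the foot, 125 mm above), 14 mm deep, enters the pot; above it a disc 160 mm across, 8 mm thick. At the start it stands on the worktop, its middle about 40 mm behind the riser's front edge, one end of the bar sticking out in front.
- lid_slot (a point): Seat of the bolt in one of the lid's four lugs (flat, 31 mm wide, reaching 117 mm from the axis, 14 to 22 mm above the lid's underside, at 45, 135, 225, 315 degrees from lid x; this one is at 45, 104 mm out). Each lug has a 13.5 mm slot, open at its clockwise end. So the lid goes on turned 45 degrees anticlockwise from its seat, lugs midway between bolts, then 45 degrees clockwise.
- lid_grip (a point): Middle of the lid's handle bar, 50 mm above the lid's underside. The bar is 156 mm long, 14 mm thick, 16 mm high, with 20 mm free beneath; its two posts stand 58 mm to either side of the middle. When the bolts stop the lid in its slots, the bar is parallel to the pot's x or y axis; any of the four ways round will do.
- lid_end (a point): Point in the handle bar 60 mm from its middle, near the end that sticks out of the riser at the start; same height. The lid slides on the worktop when drawn by it; its lugs reach about 95 mm behind its middle and must be clear of the shelf before it is lifted.
- riser: Low shelf riser, fast to the worktop: a light wooden board 250 mm wide, 150 mm deep on dark wire legs, its underside 70 mm and its top 82 mm above the worktop. Origin: on the worktop below the middle of the front edge; x into the shelf, y along the front edge to the left, z up. Legs 116 mm to either side of the middle; the front is open.
- jar_a: Spice jar, 46 mm across, 106 mm high, loose, standing on the riser about 110 mm behind its front edge. Origin: centre of its underside.
- jar_b: Another spice jar, 44 mm across, 105 mm high, loose, also on the riser. Origin: centre of its underside.
- glass: Upturned tumbler, 79 mm across, 90 mm high, loose, on the worktop at one side. Origin: centre of its underside.
- nut1 (a joint): Turn of wing nut 1, on the bolt at 45 degrees in the pot's frame, across the pot from nut 3; rad, growing clockwise from above: 0 backed off, about 0.8 half-way, 1.5 home at its stop. Starts between 0 and 0.2, meets the lid at about 0.6, stays where left, turns against 0.15 to 0.35 N m, goes down 3.8 mm per rad (steep quick-acting thread, 5.7 mm in all).
- nut1_grip (a point): On the axis of wing nut 1 at the height to grip: 123.4 mm above the worktop at joint 0, 24 mm above the nut's foot. Black two-winged bar, 50 mm long, 13 mm thick, from 12 to 32 mm (tips 35 mm) above the foot, on a 29 mm steel washer bevelled below. x lies along the wings, z up; at joint 0 the wings are square to the line from the pot's axis.
- nut2 (a joint): Turn of wing nut 2, on the bolt at 135 degrees in the pot's frame, across the pot from nut 4; rad, growing clockwise from above: 0 backed off, about 0.8 half-way, 1.5 home at its stop. Starts between 0 and 0.2, meets the lid at about 0.6, stays where left, turns against 0.15 to 0.35 N m, goes down 3.8 mm per rad (steep quick-acting thread, 5.7 mm in all).
- nut2_grip (a point): On the axis of wing nut 2 at the height to grip: 123.4 mm above the worktop at joint 0, 24 mm above the nut's foot. Black two-winged bar, 50 mm long, 13 mm thick, from 12 to 32 mm (tips 35 mm) above the foot, on a 29 mm steel washer bevelled below. x lies along the wings, z up; at joint 0 the wings are square to the line from the pot's axis.
- nut3 (a joint): Turn of wing nut 3, on the bolt at 225 degrees in the pot's frame, across the pot from nut 1; rad, growing clockwise from above: 0 backed off, about 0.8 half-way, 1.5 home at its stop. Starts between 0 and 0.2, meets the lid at about 0.6, stays where left, turns against 0.15 to 0.35 N m, goes down 3.8 mm per rad (steep quick-acting thread, 5.7 mm in all).
- nut3_grip (a point): On the axis of wing nut 3 at the height to grip: 123.4 mm above the worktop at joint 0, 24 mm above the nut's foot. Black two-winged bar, 50 mm long, 13 mm thick, from 12 to 32 mm (tips 35 mm) above the foot, on a 29 mm steel washer bevelled below. x lies along the wings, z up; at joint 0 the wings are square to the line from the pot's axis.
- nut4 (a joint): Turn of wing nut 4, on the bolt at 315 degrees in the pot's frame, across the pot from nut 2; rad, growing clockwise from above: 0 backed off, about 0.8 half-way, 1.5 home at its stop. Starts between 0 and 0.2, meets the lid at about 0.6, stays where left, turns against 0.15 to 0.35 N m, goes down 3.8 mm per rad (steep quick-acting thread, 5.7 mm in all).
- nut4_grip (a point): On the axis of wing nut 4 at the height to grip: 123.4 mm above the worktop at joint 0, 24 mm above the nut's foot. Black two-winged bar, 50 mm long, 13 mm thick, from 12 to 32 mm (tips 35 mm) above the foot, on a 29 mm steel washer bevelled below. x lies along the wings, z up; at joint 0 the wings are square to the line from the pot's axis.

How it is judged (in metres and radians):
On the way, in this order (a step that is already met when the one before it is completed fails the run):
1. the lid lies level on the pot, turned until the bolts are in its slots, and is let go, with all four nuts still backed off (horizontal distance between lid and pot_rim below 0.005 m and (angle between the x axis of lid and the x axis of pot, either way round below 0.12 rad or angle between the x axis of lid and the y axis of pot, either way round below 0.12 rad) and angle between lid's own z axis and vertical below 0.03 rad and contact force between the fingers and lid below 0.3 N and z of lid in the frame of pot_rim below -0.0075 m and value of joint each of nut1, nut2, nut3, nut4 below 0.4 rad), for 0.2 s.
2. first pass: two opposite nuts are turned about half-way (0.55 to 1.1) while the other two are still backed off (below 0.4) (((value of joint nut1 between 0.55 and 1.1 rad and value of joint nut3 between 0.55 and 1.1 rad and value of joint each of nut2, nut4 below 0.4 rad) or (value of joint nut2 between 0.55 and 1.1 rad and value of joint nut4 between 0.55 and 1.1 rad and value of joint each of nut1, nut3 below 0.4 rad))), for 0.1 s.
3. first pass: all four nuts are about half-way (0.55 to 1.1) (value of joint nut1 between 0.55 and 1.1 rad and value of joint nut2 between 0.55 and 1.1 rad and value of joint nut3 between 0.55 and 1.1 rad and value of joint nut4 between 0.55 and 1.1 rad), for 0.1 s.
4. second pass: two opposite nuts are home (above 1.3) while the other two are still about half-way (0.55 to 1.1) (((value of joint each of nut1, nut3 above 1.3 rad and value of joint nut2 between 0.55 and 1.1 rad and value of joint nut4 between 0.55 and 1.1 rad) or (value of joint each of nut2, nut4 above 1.3 rad and value of joint nut1 between 0.55 and 1.1 rad and value of joint nut3 between 0.55 and 1.1 rad))), for 0.1 s.
At the end, for the whole second after the job is handed in: All four nuts home (joint above 1.3 rad); the lid on the pot in its slots (centred within 5 mm, axes within 0.12 rad of the pot's), level within 0.012 rad and down on the rim (gap under the disc less than 1.6 mm, i.e. origin less than 72.6 mm above the worktop), at rest and let go (horizontal distance between lid and pot_rim below 0.005 m and (angle between the x axis of lid and the x axis of pot, either way round below 0.12 rad or angle between the x axis of lid and the y axis of pot, either way round below 0.12 rad) and angle between lid's own z axis and vertical below 0.012 rad and z of lid in the frame of pot_rim below -0.0124 m and value of joint each of nut1, nut2, nut3, nut4 above 1.3 rad and contact force between the fingers and lid below 0.3 N and linear speed of lid below 0.01 m/s); the robot touches nothing.
It fails at once if the lid is pulled crooked (tilted more than 0.022 rad) by the nuts (angle between lid's own z axis and vertical above 0.022 rad and value of joint any of nut1, nut2, nut3, nut4 above 0.4 rad).
It fails at once if a spice jar is moved more than 20 mm or tipped (distance of jar_a from where it was at the start of the episode above 0.02 m or angle between jar_a's own z axis and vertical above 0.3 rad).
It fails at once if the other spice jar is moved more than 20 mm or tipped (distance of jar_b from where it was at the start of the episode above 0.02 m or angle between jar_b's own z axis and vertical above 0.3 rad).
It fails at once if the tumbler is moved more than 20 mm or tipped (distance of glass from where it was at the start of the episode above 0.02 m or angle between glass's own z axis and vertical above 0.3 rad).
It also fails if it takes over 72 s, if anything falls off the work surface, if the arm or the gripper's body presses on something with over 40 N, if the wrist force passes 120 N, or if a joint passes its speed limit or range.

## Robot

A 6-joint arm with a two-finger parallel gripper is mounted at the origin on a cart in front of the work surface, level with it; the furniture and walls round the work are solid. World frame = base frame: x ahead of the robot, y to its left, z up, the work surface at z = 0. Lengths are in mm, angles in rad, forces in N, time in s.
With the tool pointing down it reaches from about 350 to 875 mm from the base axis. Payload 4.2 kg.
Tool frame: the origin (TCP) lies midway between the tips of the shut fingers; the grasp point (between the pads) lies 19 mm behind it (arm.grasp_offset is the distance from the TCP to the grasp point, in mm); z points along the fingers, y is the line along which they close (so a half turn about z gives the same grasp; the last joint's range is limited). The gripper opens to 85 mm and grips with 20 to 120 N. Pads are 22 mm wide; open, the fingers measure 114 mm over their backs; the gripper's body (76 mm by 85 mm) begins 54 mm behind the grasp point. The pads swing forward as they close: fully open they stand 13 mm farther back than shut.
Start: joints at [-0.847, 0.385, 0.008, 0, -1.194, -0.259], TCP at [280.164, -558.666, 231.312] pointing down, gripper open.
Joint ranges: [-3.14, 3.14], [-1.21, 2.06], [-1.07, 1.41], [-3.16, 2.05], [-2.99, -0.16], [-3.1, 3.1]. Speed limits (rad/s): [2.79, 2.79, 3.14, 3.14, 3.14, 3.14].

## Interface

Orientations are given as a unit quaternion [x, y, z, w].
In Python, from bench import arm gives the robot as it stands. The module is installed in compiled form; this text tells all that it offers.
- The arm moves only by the tool servo_tool, never from a script. Its argument "increments" is a list of rows, each a list of 7 numbers: the opening, from 0 (shut) to 1 (fully open), then the shift along the tool's x, y, z in m, then the turn, a rotation vector about the tool's x, y, z in degrees. In form: [[grip, x, y, z, ax, ay, az], ...]. A call has 1 to 12 rows; each row is the pose to reach, as a shift and turn from the pose commanded when the call began, along the tool's axes at that moment; what a row does not reach only later rows make up. A row lasts 1/8 s, in which the tool goes at most 62.5 mm and 10.7 degrees, less where a joint would pass 70% of its speed; a pose out of reach is approached as far as the arm can. A call with a gripper value outside its range is refused whole. The fingers move at their own pace and stop on an object; the grip force is fixed at half the most. Time passes only in rows, so rows that repeat a pose let the fingers close. It gives the time, the measured TCP pose, the force, the opening and the grip force at its end, in the units of the state.
- arm.read_state(): the state, without advancing time (a new reading comes with each control period).
- arm.get_image(name): name is "scene" or "side" or "wrist"; returns a dict with "color" (480x640x3 uint8, red, green, blue), "fx", "fy", "cx", "cy" (pixels), "rvec" (rotation vector, rad) and "tvec" (3), from world to camera coordinates, as OpenCV has them; the wrist camera has in their place "hand_eye" (4x4, takes a point from camera to tool coordinates, whose origin is the TCP and whose axes are the flange's). Camera axes: x right, y down, z forward; pixel columns grow to the right and rows downward; lengths in mm; the calibration is good to about 2 mm. A picture is of the moment at which its call begins: read the wrist's pose just before it. There is no depth.
- arm.job_done(): hands the job in; it is judged then, once.
Trained networks look in the newest picture that a camera, given by its name, has taken for a name from the list of things; names that differ only in an ending like _2 or _b are one class to them, and where a whole thing is asked for, a point or a joint stands for the part that bears it (a point fixed in the world has none). Each returns a list of dicts, best first, with "p" (0 to 1); they miss things now and then, are a little off and sometimes report something else, mostly with a low value. They report only what shows in the picture. A call takes as long as a camera call.
- arm.look_for(camera, thing): "box" ([centre column, centre row, width, height] in pixels, round what is visible of it).
- arm.spot_point(camera, thing): "centre" ([column, row] in pixels: a listed point, or the origin of a listed thing).
The state is a dict: "clock": time; "joints": joint angles; "joint_vel": joint speeds; "joint_efforts": joint torques, N m; "position": TCP position; "ee_rot": TCP orientation; "contact_force": force on the tool from outside, world axes, zero at the start; "wrist_torque": the same for the moment, N m; "gripper_width": finger opening in mm; "grasp_force": force on a finger pad.
Only numpy, scipy, OpenCV 4.12 (cv2) and the standard library are available. Lean on these libraries where they do the work, as an engineer would, in place of code of your own. Each camera call takes 0.05 s, during which the arm holds its last target. There are 200 camera calls.

## Working session

There is one attempt and no reset: what is moved stays moved. The work goes in short steps, Python scripts to look and compute and a tool call to move; the robot and the scene stay as the last step left them, time stands still between calls to the robot, and variables do not carry over. Pictures are saved under pics/ and viewed, at most 10 in all, crops included, and the job is handed in when it is done.

Besides the shell and the picture viewer there is one more tool, called in YAML: its name, and indented under it one key for each argument. servo_tool: Moves the arm, as the interface text tells. Its arguments: {"type":"object","properties":{"increments":{"type":"array","items":{"type":"array","items":{"type":"number"}}}},"required":["increments"]}

```bash
mkdir -p pics; cat > h.py <<'E'
import numpy as np, cv2
from scipy.spatial.transform import Rotation as R
from bench import arm
def cam(name):
    s=arm.read_state(); im=arm.get_image(name)
    K=np.array([[im["fx"],0,im["cx"]],[0,im["fy"],im["cy"]],[0,0,1.]])
    if "rvec" in im:
        M=cv2.Rodrigues(np.array(im["rvec"],float))[0]; t=np.array(im["tvec"],float).ravel()
    else:
        T=np.eye(4);T[:3,:3]=R.from_quat(s["ee_rot"]).as_matrix();T[:3,3]=s["position"]
        W=np.linalg.inv(T@np.array(im["hand_eye"])); M=W[:3,:3];t=W[:3,3]
    return im["color"],K,M,t
def onz(px,c,z):
    _,K,M,t=c; d=M.T@np.linalg.inv(K)@np.array([px[0],px[1],1.]); o=-M.T@t
    return o+d*(z-o[2])/d[2]
def proj(p,c):
    _,K,M,t=c; q=K@(M@np.asarray(p,float)+t); return q[:2]/q[2]
def save(c,n): cv2.imwrite("pics/"+n,cv2.cvtColor(c[0],cv2.COLOR_RGB2BGR))
E
python3 - <<'E'
from h import *
s=arm.read_state(); print(s, arm.grasp_offset)
Z=dict(pot=0,pot_rim=85,lid=0,lid_grip=50,lid_end=50,lid_slot=18,riser=0,jar_a=82,jar_b=82,glass=0,nut1_grip=123.4,nut2_grip=123.4,nut3_grip=123.4,nut4_grip=123.4)
for n in("scene","side"):
    c=cam(n); save(c,n+"0.png")
    print(n,"campos",(-c[2].T@c[3]).round())
    for k,z in Z.items():
        print(n,k,[(round(d["p"],2),np.round(d["centre"]).tolist(),onz(d["centre"],c,z)[:2].round().tolist()) for d in arm.spot_point(n,k)[:4]])
E
```

```text
{'clock': 0.0, 'joints': array([-8.47395049e-01,  3.85539983e-01,  6.65037048e-03, -5.17133271e-04,
       -1.19400954e+00, -2.58591486e-01]), 'joint_vel': array([-0.00102787,  0.00138725, -0.00179611, -0.0002218 , -0.00012507,
        0.00078047]), 'joint_efforts': array([ 7.03067435e-04, -3.92286050e+01,  1.88396734e+01,  4.18601543e+00,
       -4.63300006e-03, -7.25170707e-06]), 'position': array([ 279.915758  , -558.16424944,  230.23850776]), 'ee_rot': array([-2.30225470e-01,  9.73136717e-01,  1.04051695e-03, -2.83808404e-04]), 'contact_force': array([-0.13353724,  0.16673012,  0.68455792]), 'wrist_torque': array([ 0.0402353 , -0.03777242, -0.03685975]), 'grasp_force': 0.0, 'gripper_width': 85.28017332545024} 18.700000000000003
scene campos [-292.  623.  654.]
scene pot [(0.96, [244.0, 286.0], [528.0, 161.0])]
scene pot_rim [(0.86, [243.0, 259.0], [518.0, 165.0]), (0.36, [286.0, 249.0], [494.0, 58.0])]
scene lid [(0.59, [394.0, 235.0], [484.0, -337.0])]
scene lid_grip [(0.82, [396.0, 221.0], [480.0, -334.0])]
scene lid_end [(0.9, [402.0, 230.0], [429.0, -304.0])]
scene lid_slot [
[... 541 characters left out ...]
224.0], [588.0, 88.0])]
side campos [    2. -1112.  1039.]
side pot [(0.58, [314.0, 234.0], [527.0, 169.0])]
side pot_rim [(0.6, [308.0, 214.0], [510.0, 172.0])]
side lid []
side lid_grip []
side lid_end []
side lid_slot []
side riser [(0.86, [363.0, 335.0], [459.0, -317.0])]
side jar_a [(0.95, [401.0, 331.0], [514.0, -411.0]), (0.65, [410.0, 299.0], [597.0, -323.0])]
side jar_b [(0.95, [401.0, 331.0], [514.0, -411.0]), (0.65, [410.0, 299.0], [597.0, -323.0])]
side glass [(0.63, [245.0, 219.0], [339.0, 365.0])]
side nut1_grip []
side nut2_grip [(0.51, [281.0, 197.0], [448.0, 257.0])]
side nut3_grip [(0.49, [295.0, 225.0], [429.0, 82.0])]
side nut4_grip [(0.36, [339.0, 211.0], [586.0, 92.0])]
```

View pics/scene0.png

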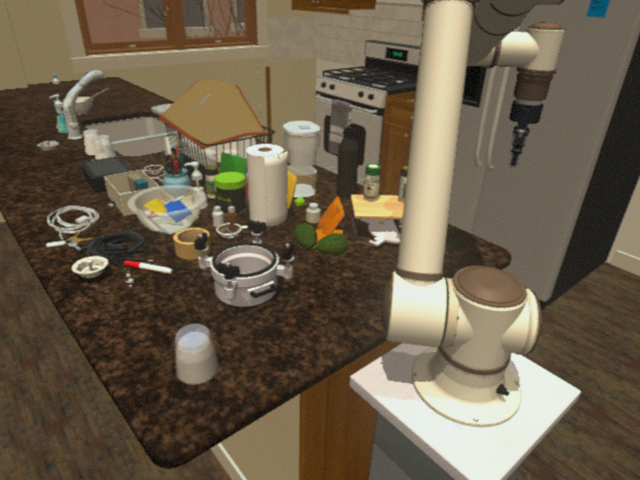

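View pics/side0.png

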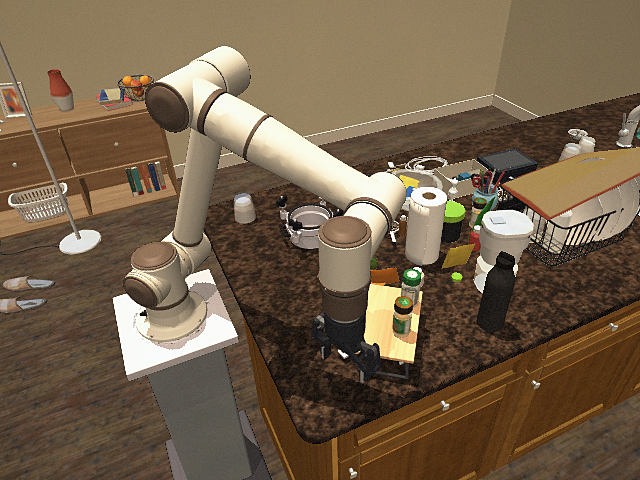

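The scene view shows the pot at about (245,275), the nuts round it, and the lid's bar end at about (385,238) under the board at (378,206). The side view shows both jars on the board at about (410,290) and (402,318). Next I'll use the wrist camera.

```bash
cat >> h.py <<'E'
def inc(pos,yaw=None,down=True):
    """tool-frame shift (m) and rotvec (deg) from the measured pose to TCP pos, tool y axis at yaw (deg, mod 180), pointing down"""
    s=arm.read_state(); r=R.from_quat(s["ee_rot"])
    d=r.inv().apply(np.array(pos)-s["position"])/1000
    out=[d.round(4).tolist()]
    if yaw is not None:
        for k in(0,180):
            a=np.radians(yaw+k); y=np.array([np.cos(a),np.sin(a),0]); z=np.array([0,0,-1.]); x=np.cross(y,z)
            out.append((r.inv()*R.from_matrix(np.c_[x,y,z])).as_rotvec(degrees=True).round(1).tolist())
    return out
def st():
    s=arm.read_state(); m=R.from_quat(s["ee_rot"]).as_matrix()
    print("t",round(s["clock"],2),"pos",s["position"].round(1),"yawy",round(np.degrees(np.arctan2(m[1,1],m[0,1])),2),"z",m[:,2].round(3),"F",s["contact_force"].round(1),"T",s["wrist_torque"].round(2),"w",round(s["gripper_width"],1),"g",round(s["grasp_force"],1),"j6",round(s["joints"][5],2))
E
python3 - <<'E'
from h import *
print(arm.get_image("wrist")["hand_eye"]); st()
c=cam("wrist"); 
for k,z in dict(lid_grip=50,lid_end=50,jar_a=82,riser=0).items():
  print(k,[(round(d["p"],2),np.round(d["centre"]).tolist(),onz(d["centre"],c,z)[:2].round().tolist()) for d in arm.spot_point("wrist",k)[:4]])
print(inc([330,-320,330],90))
E
```

```text
[[-6.95360740e-04 -9.65601222e-01 -2.60026530e-01  6.58807119e+01]
 [ 9.99999757e-01 -6.86368819e-04 -1.25379514e-04  3.63324623e-01]
 [-5.74074901e-05 -2.60026554e-01  9.65601464e-01 -1.43730833e+02]
 [ 0.00000000e+00  0.00000000e+00  0.00000000e+00  1.00000000e+00]]
t 1.55 pos [ 280.2 -558.7  231.3] yawy 116.63 z [ 0. -0. -1.] F [-0.1  0.4 -0.5] T [ 0.02 -0.02 -0.04] w 85.8 g 0.0 j6 -0.26
lid_grip []
lid_end []
jar_a []
riser []
[[-0.1515, 0.191, -0.0987], [0.0, -0.0, 26.6], [0.0, 0.0, -153.4]]
```

```bash
python3 - <<'E'
from h import *
print(inc([390,-285,320],60))
E
```

```text
[[-0.2209, 0.1954, -0.0887], [0.0, -0.0, 56.6], [0.0, 0.0, -123.4]]
```

servo_tool:
  increments:
    - [1,-0.022,0.02,-0.05,0,0,9]
    - [1,-0.06,0.05,-0.089,0,0,19]
    - [1,-0.1,0.09,-0.089,0,0,28]
    - [1,-0.14,0.125,-0.089,0,0,38]
    - [1,-0.18,0.16,-0.089,0,0,47]
    - [1,-0.221,0.195,-0.089,0,0,56.6]
    - [1,-0.221,0.195,-0.089,0,0,56.6]
    - [1,-0.221,0.195,-0.089,0,0,56.6]

```text
clock: 2.8
position: [390.4, -285.3, 320.5]
ee_rot: [0.258, 0.966, -0.0, 0.0]
contact_force: [-0.0, -0.8, 1.0]
gripper_width: 85.2
grasp_force: 0.0
```

```bash
python3 - <<'E'
from h import *
st()
c=cam("wrist"); save(c,"w1.png")
for k,z in dict(lid_grip=50,lid_end=50,lid=0,lid_slot=18,jar_a=82,riser=0).items():
  print(k,[(round(d["p"],2),np.round(d["centre"]).tolist(),onz(d["centre"],c,z)[:2].round(1).tolist()) for d in arm.spot_point("wrist",k)[:4]])
E
```

```text
t 2.8 pos [ 390.4 -285.3  320.5] yawy 60.12 z [ 0. -0. -1.] F [-0.  -0.8  1. ] T [0.04 0.05 0.02] w 85.2 g 0.0 j6 -1.8
lid_grip []
lid_end [(0.71, [328.0, 240.0], [436.8, -300.0])]
lid [(0.64, [321.0, 274.0], [481.0, -334.3])]
lid_slot []
jar_a [(0.76, [276.0, 364.0], [518.0, -410.3]), (0.6, [373.0, 382.0], [588.0, -332.5])]
riser []
```

View pics/w1.png

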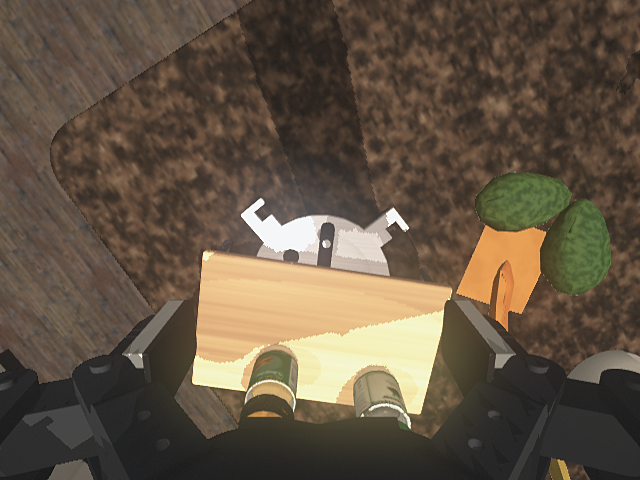

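The wrist view shows the lid's bar end from (327,223) to the board's front edge near (327,268), lugs at (255,215) and (390,225), and the board's front corners at (204,250) and (453,289).

```bash
python3 - <<'E'
from h import *
c=cam("wrist")
g=cv2.cvtColor(c[0],cv2.COLOR_RGB2GRAY)
for r in range(218,270,6):
    print(r,g[r,308:346].tolist() if r in(230,254) else "", np.where(g[r,305:350]<75)[0][[0,-1]]+305 if (g[r,305:350]<75).any() else None)
for n,p,z in(("cornerL",(204,250),82),("cornerR",(453,289),82),("tip",(327,223),58),("bar230",(327.5,232),58),("bar262",(326,262),58)): print(n,onz(p,c,z)[:2].round(1))
E
```

```text
218  [347 348]
224  [324 332]
230 [246, 246, 246, 246, 246, 246, 248, 242, 225, 228, 234, 193, 164, 138, 79, 84, 86, 87, 87, 86, 86, 86, 84, 84, 84, 82, 72, 94, 201, 193, 189, 185, 205, 229, 229, 205, 206, 208] [334 334]
236  [334 334]
242  [333 333]
248  None
254 [195, 196, 195, 196, 195, 194, 193, 193, 193, 195, 209, 94, 88, 94, 95, 96, 97, 95, 95, 94, 93, 92, 92, 86, 90, 208, 197, 195, 190, 233, 229, 228, 227, 226, 226, 225, 225, 225] None
260  None
266  None
cornerL [ 376.4 -406.3]
cornerR [ 533.9 -215. ]
tip [ 417.8 -292.2]
bar230 [ 426.2 -296.5]
bar262 [ 453.3 -313.7]
```

```bash
python3 - <<'E'
from h import *
print(inc([434,-302.3,35],57.5))
E
```

```text
[[-0.0464, 0.0078, 0.2851], [-0.0, -0.0, 2.5], [0.0, -0.0, -177.5]]
```

servo_tool:
  increments:
    - [0.6,-0.046,0.008,0.04,0,0,2.5]
    - [0.6,-0.046,0.008,0.1,0,0,2.5]
    - [0.6,-0.046,0.008,0.16,0,0,2.5]
    - [0.6,-0.046,0.008,0.21,0,0,2.5]
    - [0.6,-0.046,0.008,0.25,0,0,2.5]
    - [0.6,-0.046,0.008,0.275,0,0,2.5]
    - [0.6,-0.046,0.008,0.285,0,0,2.5]
    - [0,-0.046,0.008,0.285,0,0,2.5]
    - [0,-0.046,0.008,0.285,0,0,2.5]
    - [0,-0.046,0.008,0.285,0,0,2.5]
    - [0,-0.046,0.008,0.285,0,0,2.5]

```text
clock: 4.58
position: [435.1, -301.8, 36.7]
ee_rot: [0.279, 0.96, -0.0, 0.001]
contact_force: [0.4, -0.4, 5.9]
gripper_width: 12.7
grasp_force: 60.9
```

```bash
python3 - <<'E'
from h import *
st(); s=arm.read_state()
p=s["position"]; 
print(inc(p+np.array([-.772*155,.636*155,0])))
E
```

```text
t 4.58 pos [ 435.1 -301.8   36.7] yawy 57.57 z [ 0.003 -0.001 -1.   ] F [ 0.4 -0.4  5.9] T [ 0.    0.13 -0.05] w 12.7 g 60.9 j6 -1.84
[[0.1539, 0.019, -0.0004]]
```

servo_tool:
  increments:
    - [0,0.012,0.0015,-0.001,0,0,0]
    - [0,0.034,0.004,-0.001,0,0,0]
    - [0,0.06,0.0075,-0.001,0,0,0]
    - [0,0.086,0.011,-0.001,0,0,0]
    - [0,0.112,0.014,-0.001,0,0,0]
    - [0,0.136,0.017,-0.001,0,0,0]
    - [0,0.15,0.0185,-0.001,0,0,0]
    - [0,0.154,0.019,-0.001,0,0,0]
    - [0,0.154,0.019,-0.001,0,0,0]
    - [1,0.154,0.019,-0.001,0,0,0]
    - [1,0.154,0.019,-0.001,0,0,0]
    - [1,0.154,0.019,-0.03,0,0,0]

```text
clock: 6.08
position: [312.3, -202.4, 63.9]
ee_rot: [0.28, 0.96, -0.0, -0.004]
contact_force: [1.1, -0.5, -0.1]
gripper_width: 66.7
grasp_force: 0.0
```

```bash
python3 - <<'E'
from h import *
st(); 
p=arm.read_state()["position"]
print(inc([366,-238,180],57.5))
E
```

```text
t 6.08 pos [ 312.3 -202.4   63.9] yawy 57.48 z [-0.007  0.001 -1.   ] F [ 1.1 -0.5 -0.1] T [ 0.02 -0.1   0.06] w 66.7 g 0.0 j6 -2.01
[[-0.0636, -0.0015, -0.1165], [-0.2, -0.4, -0.0], [-0.6, 0.3, 180.0]]
```

servo_tool:
  increments:
    - [1,0,0,-0.06,0,0,0]
    - [1,-0.03,-0.001,-0.12,0,0,0]
    - [1,-0.04,-0.0015,-0.17,0,0,0]
    - [1,-0.04,-0.0015,-0.19,0,0,0]
    - [1,-0.04,-0.0015,-0.19,0,0,0]

```text
clock: 6.7
position: [347.8, -225.6, 256.2]
ee_rot: [0.28, 0.96, 0.0, 0.001]
contact_force: [0.9, -0.0, -0.5]
gripper_width: 85.1
grasp_force: 0.0
```

```bash
python3 - <<'E'
from h import *
st()
c=cam("wrist"); save(c,"w2.png")
for k,z in dict(lid_grip=50,lid_end=50,lid=0,lid_slot=18).items():
  print(k,[(round(d["p"],2),np.round(d["centre"]).tolist(),onz(d["centre"],c,z)[:2].round(1).tolist()) for d in arm.spot_point("wrist",k)[:4]])
g=cv2.cvtColor(c[0],cv2.COLOR_RGB2GRAY)
E
```

```text
t 6.7 pos [ 347.8 -225.6  256.2] yawy 57.49 z [ 0.002 -0.    -1.   ] F [ 0.9 -0.  -0.5] T [0.03 0.01 0.03] w 85.1 g 0.0 j6 -1.96
lid_grip [(0.8, [317.0, 230.0], [365.1, -237.7]), (0.71, [396.0, 296.0], [456.0, -210.8])]
lid_end [(0.88, [319.0, 157.0], [313.2, -202.7])]
lid [(0.88, [322.0, 216.0], [366.1, -233.2])]
lid_slot [(0.9, [392.0, 295.0], [468.3, -214.8])]
```

View pics/w2.png

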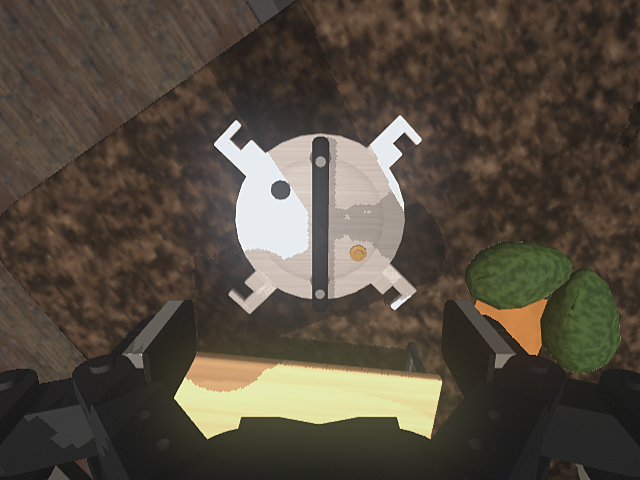

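The lid is out and clear of the board. Its bar runs vertically in the image from (320,137) to (320,312), with the middle near (320,226). I'll measure the pot before lifting.

```bash
python3 - <<'E'
from h import *
c=cam("wrist")
a,b,m=onz((320.5,137),c,58),onz((320,312),c,50),onz((320.2,161),c,60); q=onz((320,294.5),c,60)
print(a,b,(m+q)/2,np.linalg.norm(m-q))
print(inc([480,152,330],90))
E
```

```text
[ 297.25864171 -192.1464556    58.        ] [ 428.81515438 -276.29001361   50.        ] [ 361.86405505 -233.63176049   60.        ] 115.92507036107595
[[0.0902, 0.3897, -0.0761], [-0.0, -0.2, -32.5], [-0.2, 0.0, 147.5]]
```

servo_tool:
  increments:
    - [1,0.01,0.045,-0.02,0,0,-5]
    - [1,0.024,0.105,-0.04,0,0,-10]
    - [1,0.038,0.165,-0.06,0,0,-15]
    - [1,0.052,0.225,-0.076,0,0,-20]
    - [1,0.066,0.285,-0.076,0,0,-25]
    - [1,0.08,0.345,-0.076,0,0,-30]
    - [1,0.09,0.39,-0.076,0,0,-32.5]
    - [1,0.09,0.39,-0.076,0,0,-32.5]
    - [1,0.09,0.39,-0.076,0,0,-32.5]

```text
clock: 8.12
position: [480.5, 151.9, 330.4]
ee_rot: [-0.0, 1.0, -0.001, -0.001]
contact_force: [0.2, -0.3, 0.2]
gripper_width: 85.2
grasp_force: 0.0
```

```bash
python3 - <<'E'
from h import *
st()
c=cam("wrist"); save(c,"w3.png")
for k,z in dict(pot=0,pot_rim=85,nut1_grip=123,nut2_grip=123,nut3_grip=123,nut4_grip=123).items():
  print(k,[(round(d["p"],2),np.round(d["centre"]).tolist(),onz(d["centre"],c,z)[:2].round(1).tolist()) for d in arm.spot_point("wrist",k)[:4]])
E
```

```text
t 8.12 pos [480.5 151.9 330.4] yawy 90.05 z [-0.002 -0.001 -1.   ] F [ 0.2 -0.3  0.2] T [-0.03  0.02  0.03] w 85.2 g 0.0 j6 -2.2
pot [(0.55, [331.0, 216.0], [514.0, 166.1]), (0.37, [405.0, 327.0], [658.4, 261.2])]
pot_rim [(0.9, [333.0, 233.0], [513.9, 165.8])]
nut1_grip [(0.73, [401.0, 327.0], [594.4, 228.9])]
nut2_grip [(0.62, [426.0, 166.0], [445.7, 242.8])]
nut3_grip [(0.89, [258.0, 152.0], [433.6, 100.9])]
nut4_grip [(0.27, [331.0, 212.0], [484.9, 162.7])]
```

View pics/w3.png

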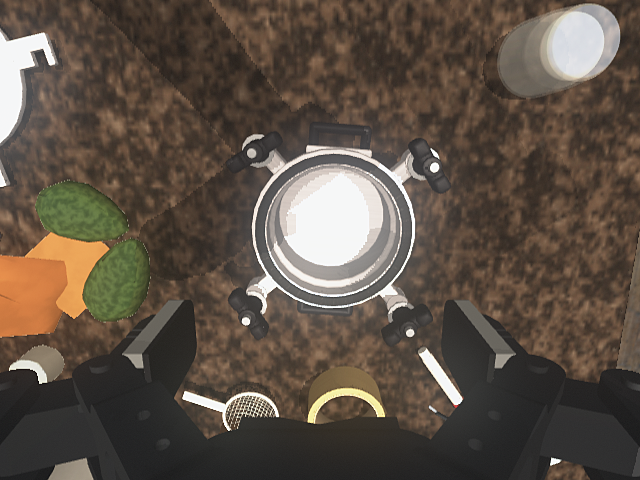

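The pot is upright in view with its rim centre near (333,229). The bolt tops show at about (252,153), (434,168), (410,333) and (246,321), and the wings lie square to the radii.

```bash
python3 - <<'E'
from h import *
c=cam("wrist"); g=cv2.cvtColor(c[0],cv2.COLOR_RGB2GRAY)
P=[];W=[]
for (u,v) in((252,153),(434,168),(410,333),(246,321)):
    w=g[v-6:v+7,u-6:u+7].astype(float); w=np.clip(w-110,0,None); yy,xx=np.mgrid[v-6:v+7,u-6:u+7]
    p=(xx*w).sum()/w.sum(),(yy*w).sum()/w.sum(); q=onz(p,c,139)[:2]; P.append(q)
    # wing orientation: dark pixels back-projected at z=126
    yy,xx=np.mgrid[v-30:v+31,u-30:u+31]; d=(g[v-30:v+31,u-30:u+31]<60)
    n,l,stt,cen=cv2.connectedComponentsWithStats(d.astype(np.uint8)); 
    k=1+np.argmax(stt[1:,4]); pts=np.array([onz((x,y),c,126)[:2] for x,y in zip(xx[l==k],yy[l==k])])
    pc=pts-pts.mean(0); ww,vv=np.linalg.eigh(pc.T@pc); e=vv[:,1]
    print(np.round(p,1),q.round(1),"n",len(pts),"wingc",pts.mean(0).round(1),"len",(np.ptp(pc@e)).round(1),"wid",np.ptp(pc@vv[:,0]).round(1),"ang",round(np.degrees(np.arctan2(e[1],e[0]))%180,1))
P=np.array(P); print("sides",[np.linalg.norm(P[i]-P[(i+1)%4]).round(1) for i in range(4)],"diag",np.linalg.norm(P[0]-P[2]),np.linalg.norm(P[1]-P[3]))
cen=P.mean(0); print("centre",cen,[(round(np.degrees(np.arctan2(*(p-cen)[::-1])),1),np.linalg.norm(p-cen).round(1)) for p in P])
print(inc([362.5,-234.3,35],57.5))
E
```

```text
[251.6 151.8] [433.7  98. ] n 1652 wingc [431.8  91.1] len 64.2 wid 48.6 ang 137.7
[434. 166.] [445.1 245. ] n 317 wingc [441.6 237.3] len 50.5 wid 18.9 ang 27.0
[409.8 330.8] [592.  233.7] n 668 wingc [584.8 230.8] len 50.3 wid 28.8 ang 124.3
[246.3 319.6] [580.7  86.8] n 325 wingc [574.3  90.6] len 50.7 wid 24.0 ang 37.0
sides [np.float64(147.4), np.float64(147.3), np.float64(147.3), np.float64(147.5)] diag 208.5385933675731 208.32764180500405
centre [512.88259308 165.86896953] [(np.float64(-139.4), np.float64(104.3)), (np.float64(130.6), np.float64(104.2)), (np.float64(40.6), np.float64(104.2)), (np.float64(-49.4), np.float64(104.2))]
[[0.1183, -0.3858, 0.2964], [0.0, 0.0, 32.5], [-0.0, 0.0, -147.5]]
```

servo_tool:
  increments:
    - [0.7,0.016,-0.053,0.02,0,0,5]
    - [0.7,0.034,-0.11,0.05,0,0,10]
    - [0.7,0.052,-0.17,0.08,0,0,15]
    - [0.7,0.07,-0.228,0.11,0,0,20]
    - [0.7,0.088,-0.286,0.14,0,0,25]
    - [0.7,0.106,-0.344,0.165,0,0,30]
    - [0.7,0.1183,-0.3858,0.19,0,0,32.5]
    - [0.7,0.1183,-0.3858,0.23,0,0,32.5]
    - [0.7,0.1183,-0.3858,0.265,0,0,32.5]
    - [0.7,0.1183,-0.3858,0.29,0,0,32.5]
    - [0.5,0.1183,-0.3858,0.298,0,0,32.5]
    - [0.3,0.1183,-0.3858,0.298,0,0,32.5]

```text
clock: 10.02
position: [363.0, -234.0, 33.5]
ee_rot: [0.279, 0.96, -0.0, -0.0]
contact_force: [0.8, 1.0, 0.1]
gripper_width: 26.8
grasp_force: 0.0
```

servo_tool:
  increments:
    - [0,0,0,0,0,0,0]
    - [0,0,0,0,0,0,0]
    - [0,0,0,0,0,0,0]

```text
clock: 10.4
position: [363.6, -234.0, 34.4]
ee_rot: [0.279, 0.96, 0.0, 0.001]
contact_force: [-0.6, 0.6, 7.0]
gripper_width: 12.4
grasp_force: 59.9
```

```bash
python3 - <<'E'
from h import *
st()
print(inc([512.9,165.9,180],130.6))
E
```

```text
t 10.4 pos [ 363.6 -234.    34.4] yawy 57.56 z [ 0.002 -0.001 -1.   ] F [-0.6  0.6  7. ] T [0.4  0.12 0.04] w 12.4 g 59.9 j6 -1.94
[[0.0882, 0.4177, -0.1455], [-0.1, 0.1, -73.0], [0.2, 0.1, 107.0]]
```

servo_tool:
  increments:
    - [0,0,0,-0.03,0,0,0]
    - [0,0,0,-0.085,0,0,0]
    - [0,0.005,0.02,-0.135,0,0,-8]
    - [0,0.016,0.075,-0.162,0,0,-17]
    - [0,0.028,0.133,-0.162,0,0,-26]
    - [0,0.04,0.19,-0.162,0,0,-35]
    - [0,0.052,0.248,-0.162,0,0,-44]
    - [0,0.064,0.306,-0.162,0,0,-53]
    - [0,0.076,0.362,-0.162,0,0,-62]
    - [0,0.085,0.404,-0.162,0,0,-70]
    - [0,0.0882,0.4177,-0.162,0,0,-73]
    - [0,0.0882,0.4177,-0.162,0,0,-73]

```text
clock: 11.9
position: [511.5, 166.0, 194.0]
ee_rot: [-0.346, 0.938, -0.0, -0.002]
contact_force: [0.3, -0.7, -3.6]
gripper_width: 12.9
grasp_force: 59.7
```

```bash
python3 - <<'E'
from h import *
st()
c=cam("scene"); C=c[0][200:350,150:350]; cv2.imwrite("pics/s4.png",cv2.cvtColor(cv2.resize(C,None,fx=4,fy=4,interpolation=2),cv2.COLOR_RGB2BGR))
w=cam("wrist"); cv2.imwrite("pics/w4.png",cv2.cvtColor(w[0],cv2.COLOR_RGB2BGR))
print([(d["p"],d["centre"],onz(d["centre"],w,211)) for d in arm.spot_point("wrist","lid_grip")[:2]])
print(inc([512.9,165.9,109.5],130.6))
E
```

```text
t 11.9 pos [511.5 166.  194. ] yawy 130.53 z [-0.003 -0.001 -1.   ] F [ 0.3 -0.7 -3.6] T [-0.08  0.04 -0.05] w 12.9 g 59.7 j6 -1.48
[(0.91, [318.5, 334.3], array([512.90031644, 166.89766646, 211.        ]))]
[[-0.0021, 0.0002, 0.0854], [0.0, -0.1, -0.2], [-0.2, -0.0, 179.8]]
```

View pics/w4.png

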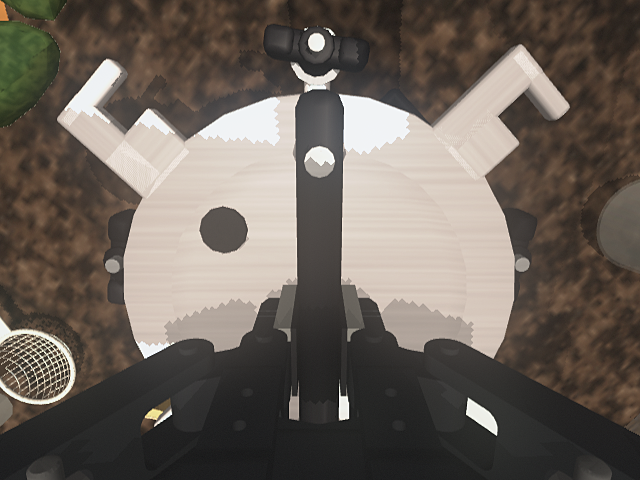

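The held lid shows its bar pointing at the near nut (316,42). The lugs are midway between bolts, and the two side nuts at (113,262) and (522,262) are symmetric about the bar.

```bash
python3 - <<'E'
from h import *
s=arm.read_state(); w=cam("wrist")
p=onz((319.3,161),w,219.6); d=p-s["position"]; t=R.from_quat(s["ee_rot"]).inv().apply(d); print(p,t, "lidcentre off along tool x:",t[0]-58)
print(onz((316,42),w,139), onz((113,265),w,139),onz((522,264),w,139))
E
```

```text
[468.20843718 128.37533816 219.6       ] [ 56.49623333   0.62351844 -24.61452827] lidcentre off along tool x: -1.5037666737564663
[433.9223015   97.50304439 139.        ] [580.96056956  86.14573647 139.        ] [445.16813545 245.04105274 139.        ]
```

servo_tool:
  increments:
    - [0,0.0005,-0.0012,0.02,0,0,0]
    - [0,0.0005,-0.0012,0.045,0,0,0]
    - [0,0.0005,-0.0012,0.065,0,0,0]
    - [0,0.0005,-0.0012,0.075,0,0,0]
    - [0,0.0005,-0.0012,0.08,0,0,0]
    - [0,0.0005,-0.0012,0.0825,0,0,0]
    - [0,0.0005,-0.0012,0.084,0,0,0]

```text
clock: 12.98
position: [513.3, 164.8, 111.9]
ee_rot: [-0.346, 0.938, 0.0, 0.001]
contact_force: [-0.2, -0.5, -4.6]
gripper_width: 13.1
grasp_force: 59.7
```

```bash
python3 - <<'E'
from h import *
st()
E
```

```text
t 12.97 pos [513.3 164.8 111.9] yawy 130.53 z [ 0.001  0.001 -1.   ] F [-0.2 -0.5 -4.6] T [-0.01 -0.   -0.02] w 13.1 g 59.7 j6 -1.48
```

servo_tool:
  increments:
    - [0,0,0,0.001,0,0,0]
    - [0,0,0,0.0015,0,0,0]

```text
clock: 13.22
position: [513.1, 164.8, 110.7]
ee_rot: [-0.347, 0.938, -0.0, 0.0]
contact_force: [-2.2, -1.1, 0.9]
gripper_width: 12.6
grasp_force: 60.5
```

servo_tool:
  increments:
    - [0,0,0,0.0005,0,0,0]
    - [0,0,0,0.0005,0,0,0]

```text
clock: 13.48
position: [512.8, 164.7, 109.4]
ee_rot: [-0.346, 0.938, 0.0, -0.0]
contact_force: [-2.1, -0.4, -1.1]
gripper_width: 12.8
grasp_force: 60.2
```

servo_tool:
  increments:
    - [0,0,0,0,0,0,7]
    - [0,0,0,0,0,0,15]
    - [0,0,0,0,0,0,23]
    - [0,0,0,0,0,0,30]
    - [0,0,0,0,0,0,36]
    - [0,0,0,0,0,0,40]

```text
clock: 14.22
position: [512.6, 165.3, 109.4]
ee_rot: [-0.004, 1.0, 0.0, -0.0]
contact_force: [-4.5, 2.6, -0.8]
gripper_width: 12.7
grasp_force: 60.3
```

```bash
python3 - <<'E'
from h import *
st()
E
```

```text
t 14.22 pos [512.6 165.3 109.4] yawy 90.47 z [-0.     0.001 -1.   ] F [-4.5  2.6 -0.8] T [0.94 1.12 0.34] w 12.7 g 60.3 j6 -2.17
```

servo_tool:
  increments:
    - [0,0,0,0,0,0,2.5]
    - [0,0,0,0,0,0,5]
    - [0,0,0,0,0,0,5.5]
    - [0,0,0,0,0,0,5.5]

```text
clock: 14.72
position: [512.5, 165.6, 109.4]
ee_rot: [0.042, 0.999, 0.0, -0.0]
contact_force: [-4.1, 3.0, -0.9]
gripper_width: 12.7
grasp_force: 60.4
```

```bash
python3 - <<'E'
from h import *
st()
E
```

```text
t 14.72 pos [512.5 165.6 109.4] yawy 85.16 z [-0.     0.001 -1.   ] F [-4.1  3.  -0.9] T [1.12 1.28 0.45] w 12.7 g 60.4 j6 -2.27
```

servo_tool:
  increments:
    - [0.3,0,0,0,0,0,0]
    - [0.5,0,0,0,0,0,0]
    - [0.5,0,0,0,0,0,0]
    - [0.5,0,0,-0.03,0,0,0]
    - [0.6,0,0,-0.08,0,0,0]
    - [0.8,0.015,0,-0.14,0,0,0]
    - [1,0.033,0,-0.195,0,0,0]
    - [1,0.033,0,-0.22,0,0,0]
    - [1,0.033,0,-0.22,0,0,0]

```text
clock: 15.85
position: [480.8, 167.8, 332.0]
ee_rot: [0.043, 0.999, 0.002, 0.003]
contact_force: [0.9, -0.4, -0.3]
gripper_width: 85.3
grasp_force: 0.0
```

```bash
python3 - <<'E'
from h import *
st()
c=cam("wrist"); save(c,"w5.png")
for k,z in dict(lid_grip=125,lid=75,lid_slot=93,pot_rim=85).items():
  print(k,[(round(d["p"],2),np.round(d["centre"]).tolist(),onz(d["centre"],c,z)[:2].round(1).tolist()) for d in arm.spot_point("wrist",k)[:4]])
E
```

```text
t 15.85 pos [480.8 167.8 332. ] yawy 85.03 z [ 0.005  0.003 -1.   ] F [ 0.9 -0.4 -0.3] T [-0.02  0.07 -0.01] w 85.3 g 0.0 j6 -2.31
lid_grip [(0.61, [317.0, 243.0], [514.7, 164.2]), (0.26, [321.0, 175.0], [455.4, 173.3])]
lid [(0.7, [394.0, 308.0], [607.1, 238.2]), (0.58, [319.0, 231.0], [516.6, 166.7])]
lid_slot [(0.72, [391.0, 305.0], [595.2, 232.0])]
pot_rim []
```

View pics/w5.png

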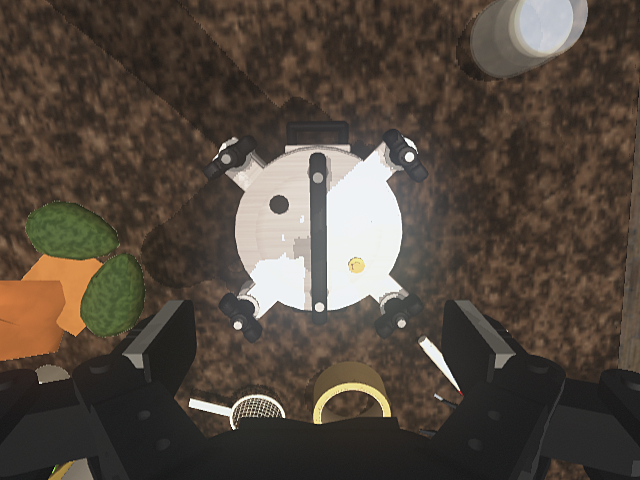

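The lid sits in the bolts. Its bar runs from screw (318,177) to (320,307), and all four lugs are under nuts at (228,157), (405,155), (240,320) and (400,320). Next I'll measure the seating and the wing angles.

```bash
cat > m.py <<'E'
from h import *
from scipy.optimize import minimize
B=[(512.9+104*np.cos(np.radians(a)),165.9+104*np.sin(np.radians(a))) for a in(40.6,130.6,220.6,310.6)]  # A,B,C,D (A opp C)
def wings(c,foot=99.4,guess=(0,0,0,0)):
    """joint estimate per nut: fit of a 50x13 bar at wing height to dark pixels"""
    g=cv2.cvtColor(c[0],cv2.COLOR_RGB2GRAY)
    for i,b in enumerate(B):
        q=[]; base=40.6+90*i+90
        L=np.linspace(-24,24,49);Wd=np.linspace(-6,6,9)
        best=[]
        for dx in range(-4,5,2):
          for dy in range(-4,5,2):
            for j in np.arange(-0.1,1.7,0.04):
                a=np.radians(base)-j; e=np.array([np.cos(a),np.sin(a)]);n=np.array([-e[1],e[0]])
                z=foot-3.8*j+34
                P=np.array([[b[0]+dx,b[1]+dy,z]+np.r_[l*e+w*n,0] for l in L[::3] for w in Wd[::2]])
                uv=(c[1]@(c[2]@P.T+c[3][:,None])); uv=(uv[:2]/uv[2]).round().astype(int)
                ok=(uv[0]>=0)&(uv[0]<640)&(uv[1]>=0)&(uv[1]<480)
                v=g[np.clip(uv[1],0,479),np.clip(uv[0],0,639)].astype(float); 
                best.append((np.minimum(v,120).mean(),j,dx,dy))
        best.sort(); print("ABCD"[i],np.round(b,1),"j~",[round(x[1],2) for x in best[:5]],"score",round(best[0][0],1),best[0][2:])
E
python3 - <<'E'
from m import *
s=arm.read_state();st(); c=cam("wrist"); g=cv2.cvtColor(c[0],cv2.COLOR_RGB2GRAY)
def cen(u,v,thr=120,r=6):
    w=np.clip(g[v-r:v+r+1,u-r:u+r+1].astype(float)-thr,0,None); yy,xx=np.mgrid[v-r:v+r+1,u-r:u+r+1]; return (xx*w).sum()/w.sum(),(yy*w).sum()/w.sum()
a,b=onz(cen(318,177,60),c,135),onz(cen(320,307,60),c,135); print("screws",a,b,"mid",(a+b)/2,np.linalg.norm(a-b),"barang",np.degrees(np.arctan2(*(b-a)[1::-1])))
P=[onz(cen(u,v),c,139)[:2] for u,v in((226,158),(409,157),(401,323),(238,324))]; print(np.round(P,1),np.mean(P,0))
wings(c)
E
```

```text
t 16.1 pos [479.7 167.2 327.6] yawy 85.01 z [-0.003 -0.002 -1.   ] F [ 0.2 -0.4 -0.7] T [ 0.01  0.01 -0.04] w 85.4 g 0.0 j6 -2.31
screws [453.99796902 169.81413618 135.        ] [568.4990086  161.17893027 135.        ] mid [511.24848881 165.49653322 135.        ] 114.82619407877895 barang -4.312852080395687
[[431.7  96.8]
 [444.6 244.6]
 [590.7 233.5]
 [579.3  86.8]] [511.57503097 165.40374421]
A [591.9 233.6] j~ [np.float64(0.02), np.float64(0.34), np.float64(0.86), np.float64(0.06), np.float64(0.9)] score 72.4 (-4, -2)
B [445.2 244.9] j~ [np.float64(0.1), np.float64(0.14), np.float64(0.1), np.float64(0.14), np.float64(0.18)] score 73.4 (-4, -4)
C [433.9  98.2] j~ [np.float64(0.14), np.float64(0.14), np.float64(0.14), np.float64(0.1), np.float64(0.18)] score 60.5 (2, -2)
D [580.6  86.9] j~ [np.float64(0.02), np.float64(0.06), np.float64(0.1), np.float64(-0.02), np.float64(0.1)] score 68.3 (-4, 2)
```

```bash
cat >> m.py <<'E'
N={k:(512.6+104*np.cos(np.radians(a)),165.7+104*np.sin(np.radians(a)),a) for k,a in zip("ABCD",(40.6,130.6,220.6,310.6))}
def go(k,j,z=None):
    x,y,a=N[k]; st(); print(k,inc([x,y,(125-3.8*j-18.7) if z is None else z],a-np.degrees(j)))
E
python3 -c "
from m import *
go('B',0.1)"
```

```text
t 16.15 pos [479.8 167.2 327.8] yawy 85.01 z [-0.002 -0.002 -1.   ] F [-0.3  0.7  0.3] T [ 0.02 -0.01  0.  ] w 85.3 g 0.0 j6 -2.31
B [[0.041, 0.0746, 0.2218], [-0.1, -0.2, -39.9], [-0.2, 0.1, 140.1]]
```

servo_tool:
  increments:
    - [0.5,0.015,0.028,0.04,0,0,-9]
    - [0.5,0.03,0.055,0.09,0,0,-18]
    - [0.5,0.041,0.0746,0.14,0,0,-28]
    - [0.5,0.041,0.0746,0.17,0,0,-37]
    - [0.5,0.041,0.0746,0.195,0,0,-39.9]
    - [0.5,0.041,0.0746,0.215,0,0,-39.9]
    - [0.5,0.041,0.0746,0.2215,0,0,-39.9]
    - [0,0.041,0.0746,0.2215,0,0,-39.9]
    - [0,0.041,0.0746,0.2215,0,0,-39.9]
    - [0,0.041,0.0746,0.2215,0,0,-39.9]

```text
clock: 17.4
position: [446.2, 245.2, 108.4]
ee_rot: [-0.3, 0.954, 0.0, 0.001]
contact_force: [2.4, -2.2, -1.7]
gripper_width: 14.0
grasp_force: 57.2
```

```bash
python3 -c "
from m import *
go('B',0.9)"
```

```text
t 17.4 pos [446.2 245.2 108.4] yawy 124.93 z [ 0.001  0.    -1.   ] F [ 2.4 -2.2 -1.7] T [-0.69 -0.7   0.01] w 14.0 g 57.2 j6 -1.78
B [[0.0014, 0.0003, 0.0055], [0.0, 0.1, 45.9], [-0.1, 0.0, -134.1]]
```

servo_tool:
  increments:
    - [0,0,0,0.0005,0,0,8]
    - [0,0,0,0.001,0,0,17]
    - [0,0,0,0.0018,0,0,26]
    - [0,0,0,0.0025,0,0,35]
    - [0,0,0,0.003,0,0,43]
    - [0,0,0,0.003,0,0,46]
    - [0,0,0,0.003,0,0,46]

```text
clock: 18.27
position: [446.2, 244.5, 105.6]
ee_rot: [0.096, 0.995, -0.0, 0.001]
contact_force: [3.2, -4.9, -0.2]
gripper_width: 14.0
grasp_force: 57.4
```

```bash
python3 -c "
from m import *
go('D',0.1)"
```

```text
t 18.27 pos [446.2 244.5 105.6] yawy 78.96 z [ 0.001 -0.001 -1.   ] F [ 3.2 -4.9 -0.2] T [-1.37 -0.91  0.1 ] w 14.0 g 57.4 j6 -2.59
D [[-0.1618, -0.1292, -0.0001], [0.1, 0.1, 134.1], [-0.1, 0.0, -45.9]]
```

servo_tool:
  increments:
    - [0.5,0,0,0,0,0,0]
    - [0.5,0,0,-0.005,0,0,0]
    - [0.5,0,0,-0.05,0,0,0]
    - [0.5,-0.03,-0.024,-0.075,0,0,-9]
    - [0.5,-0.07,-0.056,-0.08,0,0,-18]
    - [0.5,-0.11,-0.088,-0.08,0,0,-27]
    - [0.5,-0.145,-0.116,-0.075,0,0,-36]
    - [0.5,-0.1618,-0.1292,-0.06,0,0,-44]
    - [0.5,-0.1618,-0.1292,-0.035,0,0,-46]
    - [0.5,-0.1618,-0.1292,-0.01,0,0,-46]
    - [0.5,-0.1618,-0.1292,0,0,0,-46]
    - [0.5,-0.1618,-0.1292,0,0,0,-46]

```text
clock: 19.77
position: [579.7, 87.7, 104.8]
ee_rot: [-0.3, 0.954, -0.0, -0.0]
contact_force: [-0.9, -0.0, -0.3]
gripper_width: 42.4
grasp_force: 0.0
```

```bash
python3 - <<'E'
from m import *
go('D',0.1)
c=cam("wrist"); save(c,"w6.png")
E
```

```text
t 19.77 pos [579.7  87.7 104.8] yawy 124.96 z [-0. -0. -1.] F [-0.9 -0.  -0.3] T [-0.04  0.02 -0.  ] w 42.4 g 0.0 j6 -1.39
D [[0.0001, -0.0012, -0.0011], [0.0, 0.0, -179.9], [0.0, -0.0, 0.1]]
```

View pics/w6.png

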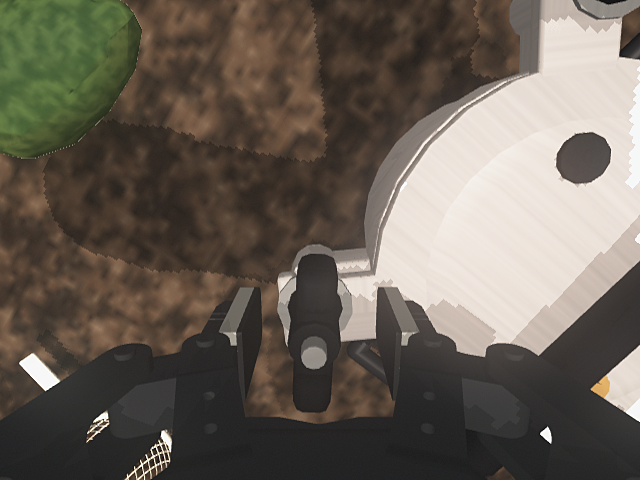

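The nut at (315,330) stands between the open pads, aligned with them, so I'll grip and turn it.

servo_tool:
  increments:
    - [0,0,-0.001,-0.001,0,0,0]
    - [0,0,-0.001,-0.001,0,0,0]
    - [0,0,-0.001,-0.001,0,0,0]
    - [0,0,-0.001,-0.0005,0,0,8]
    - [0,0,-0.001,0,0,0,17]
    - [0,0,-0.001,0.0008,0,0,26]
    - [0,0,-0.001,0.0015,0,0,35]
    - [0,0,-0.001,0.002,0,0,43]
    - [0,0,-0.001,0.002,0,0,46]
    - [0,0,-0.001,0.002,0,0,46]

```text
clock: 21.08
position: [581.2, 86.7, 104.5]
ee_rot: [0.096, 0.995, 0.0, 0.001]
contact_force: [-0.9, -1.7, 5.9]
gripper_width: 14.6
grasp_force: 58.2
```

```bash
python3 -c "
from m import *
go('C',0.1)"
```

```text
t 21.07 pos [581.2  86.7 104.5] yawy 78.99 z [ 0.003 -0.    -1.   ] F [-0.9 -1.7  5.9] T [-0.29  0.27  0.18] w 14.6 g 58.2 j6 -2.19
C [[0.147, -0.017, -0.0018], [-0.2, 0.1, -135.9], [0.1, 0.1, 44.1]]
```

servo_tool:
  increments:
    - [0.5,0,0,0,0,0,0]
    - [0.5,0,0,-0.004,0,0,0]
    - [0.5,0,0,-0.05,0,0,0]
    - [0.5,0.01,-0.001,-0.08,0,0,-10]
    - [0.5,0.03,-0.003,-0.085,0,0,-20]
    - [0.5,0.05,-0.006,-0.085,0,0,-30]
    - [0.5,0.07,-0.008,-0.085,0,0,-40]
    - [0.5,0.09,-0.01,-0.085,0,0,-50]
    - [0.5,0.11,-0.013,-0.085,0,0,-60]
    - [0.5,0.13,-0.015,-0.085,0,0,-70]
    - [0.5,0.147,-0.017,-0.08,0,0,-80]
    - [0.5,0.147,-0.017,-0.08,0,0,-90]

```text
clock: 22.58
position: [431.2, 98.0, 182.6]
ee_rot: [-0.638, 0.77, 0.0, -0.001]
contact_force: [-0.1, 0.3, 1.1]
gripper_width: 42.6
grasp_force: 0.0
```

```bash
python3 -c "
from m import *
go('C',0.1)"
```

```text
t 22.57 pos [431.2  98.  182.6] yawy 169.29 z [-0.001 -0.    -1.   ] F [-0.1  0.3  1.1] T [ 0.03 -0.1   0.05] w 42.6 g 0.0 j6 -0.78
C [[-0.0005, -0.0025, 0.0766], [0.1, 0.0, -45.6], [0.0, -0.1, 134.4]]
```

servo_tool:
  increments:
    - [0.5,-0.0005,-0.0025,0.01,0,0,-10]
    - [0.5,-0.0005,-0.0025,0.02,0,0,-20]
    - [0.5,-0.0005,-0.0025,0.03,0,0,-30]
    - [0.5,-0.0005,-0.0025,0.04,0,0,-40]
    - [0.5,-0.0005,-0.0025,0.055,0,0,-45.6]
    - [0.5,-0.0005,-0.0025,0.07,0,0,-45.6]
    - [0.5,-0.0005,-0.0025,0.0766,0,0,-45.6]
    - [0.5,-0.0005,-0.0025,0.0766,0,0,-45.6]
    - [0,-0.0005,-0.0025,0.0766,0,0,-45.6]
    - [0,-0.0005,-0.0025,0.0766,0,0,-45.6]
    - [0,-0.0005,-0.0025,0.0766,0,0,-45.6]

```text
clock: 23.95
position: [434.5, 97.6, 106.9]
ee_rot: [0.885, -0.465, -0.0, 0.001]
contact_force: [-3.7, -1.0, 4.5]
gripper_width: 14.6
grasp_force: 57.8
```

```bash
python3 -c "
from m import *
go('C',0.9)"
```

```text
t 23.95 pos [434.5  97.6 106.9] yawy -145.47 z [-0.001 -0.001 -1.   ] F [-3.7 -1.   4.5] T [-0.45  1.06 -0.04] w 14.6 g 57.8 j6 0.01
C [[-0.0008, 0.0005, 0.004], [0.1, -0.0, 45.5], [0.1, 0.1, -134.5]]
```

servo_tool:
  increments:
    - [0,0,0,0.0005,0,0,8]
    - [0,0,0,0.001,0,0,17]
    - [0,0,0,0.0018,0,0,26]
    - [0,0,0,0.0025,0,0,35]
    - [0,0,0,0.003,0,0,43]
    - [0,0,0,0.003,0,0,45.6]
    - [0,0,0,0.003,0,0,45.6]

```text
clock: 24.82
position: [434.3, 97.6, 103.9]
ee_rot: [-0.636, 0.772, 0.0, -0.001]
contact_force: [-4.7, -1.2, 6.5]
gripper_width: 14.8
grasp_force: 58.1
```

```bash
python3 -c "
from m import *
go('A',0.1)"
```

```text
t 24.82 pos [434.3  97.6 103.9] yawy 168.95 z [-0.002 -0.001 -1.   ] F [-4.7 -1.2  6.5] T [-0.29  1.39  0.11] w 14.8 g 58.1 j6 -0.78
A [[-0.1634, -0.1283, -0.0024], [-0.1, -0.1, 134.1], [0.1, -0.1, -45.9]]
```

servo_tool:
  increments:
    - [0.5,0,0,0,0,0,0]
    - [0.5,0,0,-0.005,0,0,0]
    - [0.5,0,0,-0.05,0,0,0]
    - [0.5,-0.03,-0.024,-0.075,0,0,-9]
    - [0.5,-0.07,-0.056,-0.08,0,0,-18]
    - [0.5,-0.11,-0.088,-0.08,0,0,-27]
    - [0.5,-0.145,-0.115,-0.075,0,0,-36]
    - [0.5,-0.1634,-0.1283,-0.06,0,0,-44]
    - [0.5,-0.1634,-0.1283,-0.035,0,0,-46]
    - [0.5,-0.1634,-0.1283,-0.012,0,0,-46]
    - [0.5,-0.1634,-0.1283,-0.002,0,0,-46]
    - [0.5,-0.1634,-0.1283,-0.002,0,0,-46]

```text
clock: 26.32
position: [592.6, 233.9, 104.9]
ee_rot: [0.887, -0.462, -0.0, 0.0]
contact_force: [0.8, -0.4, 0.5]
gripper_width: 42.7
grasp_force: 0.0
```

```bash
python3 -c "
from m import *
go('A',0.1)"
```

```text
t 26.32 pos [592.6 233.9 104.9] yawy -145.07 z [-0.    -0.001 -1.   ] F [ 0.8 -0.4  0.5] T [ 0.02 -0.    0.04] w 42.7 g 0.0 j6 -0.02
A [[-0.0002, 0.0011, -0.001], [0.0, 0.1, -179.9], [0.0, -0.0, 0.1]]
```

servo_tool:
  increments:
    - [0,0,0.001,-0.001,0,0,0]
    - [0,0,0.001,-0.001,0,0,0]
    - [0,0,0.001,-0.001,0,0,0]
    - [0,0,0.001,-0.0005,0,0,8]
    - [0,0,0.001,0,0,0,17]
    - [0,0,0.001,0.0008,0,0,26]
    - [0,0,0.001,0.0015,0,0,35]
    - [0,0,0.001,0.002,0,0,43]
    - [0,0,0.001,0.002,0,0,46]
    - [0,0,0.001,0.002,0,0,46]

```text
clock: 27.58
position: [592.1, 233.5, 104.9]
ee_rot: [-0.636, 0.772, -0.0, 0.001]
contact_force: [-2.6, -1.3, 6.6]
gripper_width: 14.7
grasp_force: 58.1
```

```bash
python3 -c "
from m import *
go('A',1.5)"
```

```text
t 27.57 pos [592.1 233.5 104.9] yawy 168.97 z [ 0.002  0.    -1.   ] F [-2.6 -1.3  6.6] T [-0.26  0.76  0.12] w 14.7 g 58.1 j6 -0.82
A [[0.0002, 0.0006, 0.0043], [-0.1, -0.1, -145.7], [-0.1, 0.1, 34.3]]
```

```bash
python3 -c "
from m import *
print(inc([507,134,330]))"
```

```text
[[0.1138, 0.0642, -0.2253]]
```

servo_tool:
  increments:
    - [0.5,0,0,0,0,0,0]
    - [0.5,0,0,-0.004,0,0,0]
    - [0.5,0,0,-0.05,0,0,0]
    - [1,0.04,0.02,-0.1,0,0,0]
    - [1,0.08,0.045,-0.155,0,0,0]
    - [1,0.114,0.064,-0.21,0,0,0]
    - [1,0.114,0.064,-0.225,0,0,0]
    - [1,0.114,0.064,-0.225,0,0,0]
    - [1,0.114,0.064,-0.225,0,0,0]

```text
clock: 28.7
position: [506.7, 133.9, 327.4]
ee_rot: [-0.636, 0.772, 0.0, -0.0]
contact_force: [0.1, 0.6, -0.3]
gripper_width: 85.5
grasp_force: 0.0
```

```bash
python3 - <<'E'
from m import *
st(); c=cam("wrist"); wings(c)
cv2.imwrite("pics/w7.png",cv2.cvtColor(cv2.resize(c[0][100:370,170:490],None,fx=2,fy=2,interpolation=2),cv2.COLOR_RGB2BGR))
print(inc([N['A'][0],N['A'][1],103.5]))
E
```

```text
t 28.7 pos [506.7 133.9 327.4] yawy 168.92 z [-0.001  0.    -1.   ] F [ 0.1  0.6 -0.3] T [-0.02 -0.03 -0.  ] w 85.5 g 0.0 j6 -0.76
A [591.9 233.6] j~ [np.float64(0.18), np.float64(0.26), np.float64(0.22), np.float64(0.82), np.float64(1.26)] score 72.1 (4, 4)
B [445.2 244.9] j~ [np.float64(-0.06), np.float64(-0.1), np.float64(-0.02), np.float64(-0.06), np.float64(-0.02)] score 71.1 (-2, 4)
C [433.9  98.2] j~ [np.float64(0.94), np.float64(0.9), np.float64(1.02), np.float64(1.06), np.float64(0.74)] score 56.8 (2, -2)
D [580.6  86.9] j~ [np.float64(0.9), np.float64(0.86), np.float64(0.78), np.float64(0.94), np.float64(0.86)] score 75.1 (4, -2)
[[-0.1142, -0.0647, 0.223]]
```

View pics/w7.png

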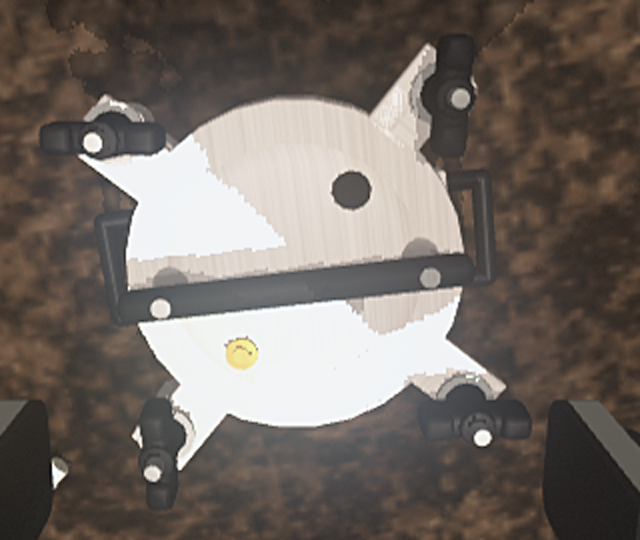

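The view shows all four wings turned equally, C and A vertical and B and D horizontal in the image, so every nut is at about 0.9. Now the second pass.

servo_tool:
  increments:
    - [0.6,-0.045,-0.025,0.03,0,0,0]
    - [0.5,-0.09,-0.05,0.08,0,0,0]
    - [0.5,-0.1142,-0.0647,0.13,0,0,0]
    - [0.5,-0.1142,-0.0647,0.17,0,0,0]
    - [0.5,-0.1142,-0.0647,0.205,0,0,0]
    - [0.5,-0.1142,-0.0647,0.22,0,0,0]
    - [0.5,-0.1142,-0.0647,0.2225,0,0,0]
    - [0.5,-0.1142,-0.0647,0.2225,0,0,0]
    - [0,-0.1142,-0.0647,0.2225,0,0,0]
    - [0,-0.1142,-0.0647,0.2225,0,0,0]
    - [0,-0.1142,-0.0647,0.2225,0,0,0]

```text
clock: 30.12
position: [592.3, 233.9, 107.5]
ee_rot: [-0.636, 0.772, 0.0, 0.001]
contact_force: [-3.2, 2.3, 5.8]
gripper_width: 12.6
grasp_force: 57.9
```

```bash
python3 -c "
from m import *
go('A',1.5)"
```

```text
t 30.12 pos [592.3 233.9 107.5] yawy 168.95 z [ 0.001  0.001 -1.   ] F [-3.2  2.3  5.8] T [ 0.42  1.26 -0.06] w 12.6 g 57.9 j6 -0.82
A [[0.0007, 0.0006, 0.0069], [-0.1, -0.0, -145.7], [-0.0, 0.1, 34.3]]
```

servo_tool:
  increments:
    - [0,0,0,0.001,0,0,7]
    - [0,0,0,0.002,0,0,14]
    - [0,0,0,0.003,0,0,21]
    - [0,0,0,0.004,0,0,28]
    - [0,0,0,0.005,0,0,32]
    - [0,0,0,0.005,0,0,34]
    - [0,0,0,0.005,0,0,34.5]
    - [0,0,0,0.005,0,0,34.5]

```text
clock: 31.12
position: [592.7, 233.8, 105.3]
ee_rot: [-0.379, 0.925, -0.0, 0.001]
contact_force: [-7.4, 0.3, 16.8]
gripper_width: 12.8
grasp_force: 64.4
```

```bash
python3 -c "
from m import *
go('C',0.9)"
```

```text
t 31.12 pos [592.7 233.8 105.3] yawy 134.58 z [ 0.003  0.001 -1.   ] F [-7.4  0.3 16.8] T [-0.    2.4   0.26] w 12.8 g 64.4 j6 -1.42
C [[0.2086, 0.015, 0.0019], [-0.1, 0.1, -34.5], [0.1, 0.2, 145.5]]
```

servo_tool:
  increments:
    - [0.5,0,0,0,0,0,0]
    - [0.5,0,0,-0.006,0,0,0]
    - [0.5,0,0,-0.05,0,0,0]
    - [0.5,0.04,0.003,-0.08,0,0,-8]
    - [0.5,0.09,0.006,-0.085,0,0,-17]
    - [0.5,0.14,0.01,-0.085,0,0,-26]
    - [0.5,0.185,0.013,-0.08,0,0,-33]
    - [0.5,0.2086,0.015,-0.065,0,0,-34.4]
    - [0.5,0.2086,0.015,-0.04,0,0,-34.4]
    - [0.5,0.2086,0.015,-0.015,0,0,-34.4]
    - [0.5,0.2086,0.015,-0.002,0,0,-34.4]
    - [0.5,0.2086,0.015,-0.002,0,0,-34.4]

```text
clock: 32.62
position: [432.8, 97.9, 102.1]
ee_rot: [-0.635, 0.773, 0.0, -0.001]
contact_force: [0.2, 0.2, 1.2]
gripper_width: 42.2
grasp_force: 0.0
```

```bash
python3 -c "
from m import *
go('C',0.9)"
```

```text
t 32.62 pos [432.8  97.9 102.1] yawy 168.83 z [-0.001 -0.001 -1.   ] F [0.2 0.2 1.2] T [-0.02 -0.02 -0.04] w 42.2 g 0.0 j6 -0.79
C [[-0.0003, -0.0008, -0.0007], [0.1, -0.1, -0.2], [-0.1, -0.1, 179.8]]
```

servo_tool:
  increments:
    - [0,0,-0.001,-0.002,0,0,0]
    - [0,0,-0.001,-0.002,0,0,0]
    - [0,0,-0.001,-0.002,0,0,0]
    - [0,0,-0.001,-0.0015,0,0,7]
    - [0,0,-0.001,-0.001,0,0,14]
    - [0,0,-0.001,-0.0005,0,0,21]
    - [0,0,-0.001,0,0,0,28]
    - [0,0,-0.001,0.0005,0,0,32]
    - [0,0,-0.001,0.0005,0,0,34]
    - [0,0,-0.001,0.0005,0,0,34.3]
    - [0,0,-0.001,0.0005,0,0,34.3]

```text
clock: 34.0
position: [434.0, 97.5, 104.4]
ee_rot: [-0.38, 0.925, -0.001, 0.0]
contact_force: [-6.0, -0.8, 14.7]
gripper_width: 13.9
grasp_force: 65.4
```

```bash
python3 -c "
from m import *
go('B',0.9)"
```

```text
t 34.0 pos [434.   97.5 104.4] yawy 134.67 z [ 0.001 -0.001 -1.   ] F [-6.  -0.8 14.7] T [-0.46  1.7   0.33] w 13.9 g 65.4 j6 -1.38
B [[-0.1112, 0.097, 0.0013], [-0.1, 0.0, 55.6], [-0.0, -0.1, -124.4]]
```

servo_tool:
  increments:
    - [0.5,0,0,0,0,0,0]
    - [0.5,0,0,-0.006,0,0,0]
    - [0.5,0,0,-0.05,0,0,0]
    - [0.5,-0.01,0.009,-0.08,0,0,-10]
    - [0.5,-0.025,0.022,-0.085,0,0,-20]
    - [0.5,-0.04,0.035,-0.085,0,0,-30]
    - [0.5,-0.055,0.048,-0.085,0,0,-40]
    - [0.5,-0.07,0.061,-0.085,0,0,-50]
    - [0.5,-0.085,0.074,-0.085,0,0,-60]
    - [0.5,-0.1,0.087,-0.085,0,0,-70]
    - [0.5,-0.1112,0.097,-0.08,0,0,-80]
    - [0.5,-0.1112,0.097,-0.08,0,0,-90]

```text
clock: 35.5
position: [445.3, 246.0, 182.0]
ee_rot: [0.924, -0.383, -0.0, 0.0]
contact_force: [0.5, 0.2, 0.1]
gripper_width: 42.6
grasp_force: 0.0
```

```bash
python3 -c "
from m import *
go('B',0.9)"
```

```text
t 35.5 pos [445.3 246.  182. ] yawy -135.08 z [-0. -0. -1.] F [0.5 0.2 0.1] T [0.02 0.02 0.02] w 42.6 g 0.0 j6 -0.04
B [[0.0007, 0.0012, 0.0791], [0.0, -0.0, 145.9], [0.0, 0.0, -34.1]]
```

servo_tool:
  increments:
    - [0.5,0.0007,0.0012,0.015,0,0,-10]
    - [0.5,0.0007,0.0012,0.03,0,0,-20]
    - [0.5,0.0007,0.0012,0.045,0,0,-30]
    - [0.5,0.0007,0.0012,0.06,0,0,-34.1]
    - [0.5,0.0007,0.0012,0.072,0,0,-34.1]
    - [0.5,0.0007,0.0012,0.077,0,0,-34.1]
    - [0.5,0.0007,0.0012,0.078,0,0,-34.1]
    - [0,0.0007,0.0012,0.0775,0,0,-34.1]
    - [0,0.0007,0.0012,0.0775,0,0,-34.1]
    - [0,0.0007,0.0012,0.0775,0,0,-34.1]

```text
clock: 36.75
position: [445.3, 244.5, 105.5]
ee_rot: [0.995, -0.099, 0.001, -0.001]
contact_force: [-2.1, 2.2, 2.7]
gripper_width: 13.8
grasp_force: 57.7
```

```bash
python3 -c "
from m import *
go('B',1.5)"
```

```text
t 36.75 pos [445.3 244.5 105.5] yawy -101.35 z [ 0.002  0.002 -1.   ] F [-2.1  2.2  2.7] T [ 0.55  0.35 -0.01] w 13.8 g 57.7 j6 0.55
B [[-0.0005, -0.0001, 0.0049], [0.0, -0.2, -146.0], [-0.1, -0.0, 34.0]]
```

servo_tool:
  increments:
    - [0,0,0,0.0005,0,0,7]
    - [0,0,0,0.001,0,0,14]
    - [0,0,0,0.0015,0,0,21]
    - [0,0,0,0.002,0,0,28]
    - [0,0,0,0.0025,0,0,32]
    - [0,0,0,0.0025,0,0,34]
    - [0,0,0,0.0025,0,0,34.3]
    - [0,0,0,0.0025,0,0,34.3]

```text
clock: 37.75
position: [445.4, 244.6, 103.4]
ee_rot: [0.922, -0.387, 0.001, -0.001]
contact_force: [-2.4, 1.1, 4.8]
gripper_width: 13.9
grasp_force: 58.1
```

```bash
python3 -c "
from m import *
go('D',0.9)"
```

```text
t 37.75 pos [445.4 244.6 103.4] yawy -135.59 z [ 0.002  0.002 -1.   ] F [-2.4  1.1  4.8] T [0.58 0.64 0.21] w 13.9 g 58.1 j6 -0.05
D [[0.2071, 0.0141, 0.0005], [-0.1, -0.1, -34.6], [-0.1, 0.2, 145.4]]
```

servo_tool:
  increments:
    - [0.5,0,0,0,0,0,0]
    - [0.5,0,0,-0.006,0,0,0]
    - [0.5,0,0,-0.05,0,0,0]
    - [0.5,0.04,0.003,-0.08,0,0,-8]
    - [0.5,0.09,0.006,-0.085,0,0,-17]
    - [0.5,0.14,0.01,-0.085,0,0,-26]
    - [0.5,0.185,0.013,-0.08,0,0,-33]
    - [0.5,0.2071,0.0141,-0.065,0,0,-34.5]
    - [0.5,0.2071,0.0141,-0.04,0,0,-34.5]
    - [0.5,0.2071,0.0141,-0.015,0,0,-34.5]
    - [0.5,0.2071,0.0141,-0.002,0,0,-34.5]
    - [0.5,0.2071,0.0141,-0.002,0,0,-34.5]

```text
clock: 39.25
position: [579.0, 85.5, 103.6]
ee_rot: [0.995, -0.097, -0.001, 0.001]
contact_force: [0.8, -0.2, 0.8]
gripper_width: 42.8
grasp_force: 0.0
```

```bash
python3 -c "
from m import *
go('D',0.9)"
```

```text
t 39.25 pos [579.   85.5 103.6] yawy -101.17 z [-0.002 -0.001 -1.   ] F [ 0.8 -0.2  0.8] T [-0.06 -0.06  0.03] w 42.8 g 0.0 j6 0.95
D [[0.001, -0.0015, 0.0007], [0.1, 0.1, -0.2], [0.1, -0.1, 179.8]]
```

servo_tool:
  increments:
    - [0,0.001,-0.001,-0.001,0,0,0]
    - [0,0.001,-0.001,-0.001,0,0,0]
    - [0,0.001,-0.001,-0.001,0,0,0]
    - [0,0.001,-0.001,-0.0005,0,0,7]
    - [0,0.001,-0.001,0,0,0,14]
    - [0,0.001,-0.001,0.0005,0,0,21]
    - [0,0.001,-0.001,0.001,0,0,28]
    - [0,0.001,-0.001,0.0015,0,0,32]
    - [0,0.001,-0.001,0.0015,0,0,34]
    - [0,0.001,-0.001,0.0015,0,0,34.3]
    - [0,0.001,-0.001,0.0015,0,0,34.3]

```text
clock: 40.62
position: [581.4, 86.3, 104.9]
ee_rot: [0.923, -0.386, 0.001, -0.0]
contact_force: [-1.4, -2.4, 8.6]
gripper_width: 12.9
grasp_force: 58.8
```

```bash
python3 -c "
from m import *
st(); print(inc([483,160,330]))"
```

```text
t 40.62 pos [581.4  86.3 104.9] yawy -135.35 z [ 0.002 -0.001 -1.   ] F [-1.4 -2.4  8.6] T [-0.64  0.49  0.27] w 12.9 g 58.8 j6 0.35
[[-0.1212, 0.0179, -0.2253]]
```

```bash
python3 -c "
from m import *
print(inc([535,143,330]))"
```

```text
[[-0.0725, -0.0072, -0.2252]]
```

servo_tool:
  increments:
    - [0.5,0,0,0,0,0,0]
    - [0.5,0,0,-0.005,0,0,0]
    - [0.5,0,0,-0.05,0,0,0]
    - [1,-0.02,-0.002,-0.1,0,0,0]
    - [1,-0.05,-0.005,-0.155,0,0,0]
    - [1,-0.0725,-0.007,-0.21,0,0,0]
    - [1,-0.0725,-0.007,-0.225,0,0,0]
    - [1,-0.0725,-0.007,-0.225,0,0,0]
    - [1,-0.0725,-0.007,-0.225,0,0,0]

```text
clock: 41.75
position: [534.2, 142.6, 325.4]
ee_rot: [0.922, -0.387, -0.002, 0.001]
contact_force: [0.8, 0.2, -0.9]
gripper_width: 85.4
grasp_force: 0.0
```

```bash
python3 - <<'E'
from m import *
st(); c=cam("wrist")
cv2.imwrite("pics/w8.png",cv2.cvtColor(cv2.resize(c[0][100:370,170:490],None,fx=2,fy=2,interpolation=2),cv2.COLOR_RGB2BGR))
for k in N:
    x,y,a=N[k]; e=np.radians(a+90)-1.5; v=25*np.array([np.cos(e),np.sin(e)])
    print(k,[((proj([x+s*v[0],y+s*v[1],128],c)-[170,100])*2).round() .tolist() for s in(-1,1)])
E
```

```text
t 41.75 pos [534.2 142.6 325.4] yawy -135.51 z [-0.004 -0.001 -1.   ] F [ 0.8  0.2 -0.9] T [0.02 0.02 0.01] w 85.4 g 0.0 j6 0.22
A [[110.0, 271.0], [-7.0, 271.0]]
B [[278.0, 453.0], [279.0, 549.0]]
C [[475.0, 302.0], [591.0, 302.0]]
D [[311.0, 100.0], [311.0, -31.0]]
```

View pics/w8.png

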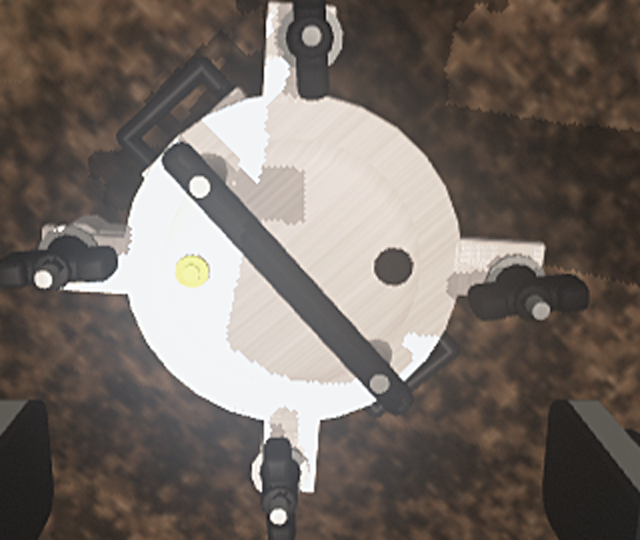

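The view shows all four nuts with their wings radial, within a few degrees of the predicted home position. The lid is seated and nothing is touching it, so I'll hand in.

```bash
python3 -c "
from h import *
print(arm.job_done())"
```

```text
the job is handed in; nothing more can be done
None
```

The lid is on the pot with the bolts in its slots, and all four wing nuts were tightened crosswise in two passes to about 1.5 rad. I handed the job in at about 42 s; no verdict was returned, and I did not check the jars or tumbler again at the end.

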